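Stepped stack of die trays on the staging plate

ROBOT

A 6-joint arm with a two-finger parallel gripper is mounted at the origin on the work surface. World frame = base frame: x ahead of the robot, y to its left, z up, the work surface at z = 0. Lengths are in m, angles in degrees, forces in N, time in s.
With the tool pointing down it reaches from about 0.225 to 0.875 m from the base axis. Payload 3.4 kg.
Tool frame: the origin (TCP) lies midway between the tips of the shut fingers; the grasp point (between the pads) lies 19 mm behind it; z points along the fingers, y is the line along which they close (so a half turn about z gives the same grasp; the last joint's range is limited). The gripper opens to 85 mm and grips with 20 to 120 N. Pads are 22 mm wide; open, the fingers measure 114 mm over their backs; the gripper's body (76 mm by 85 mm) begins 54 mm behind the grasp point. The pads swing forward as they close: fully open they stand 13 mm farther back than shut.
Start: joints at [66.291, 15.808, 86.224, -0, 77.962, -6.933], TCP at [0.166, 0.551, 0.197] pointing down, gripper open.
Joint ranges: [-165.64, 165.64], [-43.16, 119.46], [12.63, 154.43], [-67.54, 247.53], [6.08, 155.33], [-154.97, 154.97]. Speed limits (degrees/s): [147.25, 147.25, 180, 180, 180, 180].

INTERFACE

Orientations are given as a 3x3 rotation matrix whose columns are the frame's x, y, z axes.
In Python, from plant import env gives the robot as it stands.
- The arm moves only by the shell command python3 -m inch 'ROWS' [OPENING]. ROWS is JSON, a list of rows, each a list of 6 numbers: the shift along the tool's x, y, z as a fraction of full scale, then the turn, a rotation vector about the tool's x, y, z as a fraction of full scale. In form: [[x, y, z, wx, wy, wz], ...]. A call has 1 to 12 rows; each row is the pose to reach, as a shift and turn from the pose commanded when the call began, along the tool's axes at that moment, turning the shorter way round; what a row does not reach only later rows make up. Full scale, the value 1, is 200 mm for a shift and pi rad for a turn. A row lasts 1/8 s, in which the tool goes at most 62.5 mm and 10.7 degrees, less where a joint would pass 70% of its speed; a pose out of reach is approached as far as the arm can. A call with a number of a shift or a turn outside -1 to 1 is refused whole. A call with a gripper value outside its range is refused whole. OPENING is the closure, from 0 (fully open) to 1 (shut), set as the call begins (- or left out, the last holds). The fingers move at their own pace and stop on an object; the grip force is fixed at half the most. Time passes only in rows, so rows that repeat a pose let the fingers close. It gives the time, the measured TCP pose, the force, the opening and the grip force at its end, in the units of the state.
- env.sense(): the state, without advancing time (a new reading comes with each control period).
- env.camera(name): name is "scene" or "top" or "wrist"; returns a dict with "frame" (420x560x3 uint8, red, green, blue), "z_map" (420x560 float32, m along the optical axis (not along the pixel's ray), 0 where there is no reading), "fx", "fy", "cx", "cy" (pixels), "rvec" (rotation vector, rad) and "tvec" (3), from world to camera coordinates, as OpenCV has them. Camera axes: x right, y down, z forward; pixel columns grow to the right and rows downward; lengths in m; the calibration is good to about 2 mm. The wrist camera is an equidistant fisheye: a pixel r from the principal point sees the ray r / f radians off the axis. A picture is of the moment at which its call begins.
- env.job_done(): hands the job in; it is judged then, once.
The state is a dict: "time_s": time; "qpos": joint angles; "qd": joint speeds; "joint_torque": joint torques, N m; "eef_pos": TCP position; "tcp_rot": TCP orientation; "force": force on the tool from outside, world axes, zero at the start; "ft_torque": the same for the moment, N m; "opening": opening from 0.0 (shut) to 1.0 (fully open); "finger_force": force on a finger pad.
Only numpy, scipy, OpenCV 4.12 (cv2) and the standard library are available. Lean on these libraries where they do the work, as an engineer would, in place of code of your own. Each camera call takes 0.05 s, during which the arm holds its last target. There are 200 camera calls.

TASK

Stack the four coloured die trays lengthwise on the black staging plate, green at the bottom, then blue, then yellow, red on top, building upwards one at a time. Step them alternately so that an end pocket of each tray below the top one stays open: green and yellow shifted towards the gold-yellow strip with their end directly above that strip's inner edge, blue and red shifted the other way with their end directly above the inner edge of the white strip, all square with the plate. Set each tray down without dropping it, and leave the empty grey tray, the standing objective and the tweezers where they are.

Things in the scene. Friction and masses are not known exactly. Their poses are not given: they have to be found in the camera images.
- tray_green_center (a point): centre, half-way up, of the green die tray: open metal tray, 84 mm long (x), 50 mm wide (y), 40 mm high (z up), walls and floor 5 mm, gold dies glued on its floor; 0.13 to 0.25 kg, same either way round. Stands upright on the table. Grip it across its 50 mm width; fingertips below its underside would strike the equally wide tray beneath when stacking.
- tray_blue_center (a point): centre, half-way up, of the blue die tray: open metal tray, 84 mm long (x), 50 mm wide (y), 40 mm high (z up), walls and floor 5 mm, gold dies glued on its floor; 0.13 to 0.25 kg, same either way round. Stands upright on the table. Grip it across its 50 mm width; fingertips below its underside would strike the equally wide tray beneath when stacking.
- tray_yellow_center (a point): centre, half-way up, of the yellow die tray: open metal tray, 84 mm long (x), 50 mm wide (y), 40 mm high (z up), walls and floor 5 mm, gold dies glued on its floor; 0.13 to 0.25 kg, same either way round. Stands upright on the table. Grip it across its 50 mm width; fingertips below its underside would strike the equally wide tray beneath when stacking.
- tray_red_center (a point): centre, half-way up, of the red die tray: open metal tray, 84 mm long (x), 50 mm wide (y), 40 mm high (z up), walls and floor 5 mm, gold dies glued on its floor; 0.13 to 0.25 kg, same either way round. Stands upright on the table. Grip it across its 50 mm width; fingertips below its underside would strike the equally wide tray beneath when stacking.
- plate: black plate, 132 x 66 x 10 mm, fixed to the table; origin at the centre of its underside, x along its length towards the gold-yellow end, y across, z up (top at z = 10 mm). 10 mm strips painted across its ends: gold-yellow at +x, white at -x; inner edges 56 mm from the centre, so a tray whose end is over one has its centre 14 mm from the plate's centre, towards that strip.
- tray_grey_center (a point): centre, half-way up, of an empty bare-aluminium tray of the same size as the coloured ones, without dies; not part of the job.
- objective_center (a point): centre, half-way up, of a loose steel microscope objective with a red ring, standing upright on the table, 34 mm in diameter and 75 mm tall; a bystander.
- tweezers: steel tweezers lying on the table, about 116 mm long (along y), 15 mm wide, 6 mm high; origin at their middle on the table; a bystander.
- rack: blue rack fixed to the table, 60 x 150 mm (x, y), carrying three upright steel objectives, 76 mm tall in all; origin at the centre of its underside; an obstacle only.

How it is judged (in metres and radians):
On the way, in this order (a step that is already met when the one before it is completed fails the run):
1. the green tray rests on the plate, stepped towards the gold-yellow strip, and is released (x of tray_green_center in the frame of plate between 0.005 and 0.023 m and y of tray_green_center in the frame of plate between -0.01 and 0.01 m and z of tray_green_center in the frame of plate between 0.024 and 0.036 m and angle between tray_green_center's own z axis and vertical below 0.07 rad and angle between the x axis of tray_green_center and the x axis of plate, either way round below 0.2 rad and linear speed of tray_green below 0.02 m/s and contact force between the fingers and tray_green below 0.05 N), for 0.2 s.
2. the blue tray rests on the green tray, stepped towards the white strip, and is released (x of tray_blue_center in the frame of plate between -0.023 and -0.005 m and y of tray_blue_center in the frame of plate between -0.01 and 0.01 m and z of tray_blue_center in the frame of plate between 0.064 and 0.076 m and angle between tray_blue_center's own z axis and vertical below 0.07 rad and angle between the x axis of tray_blue_center and the x axis of plate, either way round below 0.2 rad and linear speed of tray_blue below 0.02 m/s and contact force between the fingers and tray_blue below 0.05 N), for 0.2 s.
3. the yellow tray rests on the blue tray, stepped towards the gold-yellow strip, and is released (x of tray_yellow_center in the frame of plate between 0.005 and 0.023 m and y of tray_yellow_center in the frame of plate between -0.01 and 0.01 m and z of tray_yellow_center in the frame of plate between 0.104 and 0.116 m and angle between tray_yellow_center's own z axis and vertical below 0.07 rad and angle between the x axis of tray_yellow_center and the x axis of plate, either way round below 0.2 rad and linear speed of tray_yellow below 0.02 m/s and contact force between the fingers and tray_yellow below 0.05 N), for 0.2 s.
4. the red tray rests on the yellow tray, stepped towards the white strip, and is released (x of tray_red_center in the frame of plate between -0.023 and -0.005 m and y of tray_red_center in the frame of plate between -0.01 and 0.01 m and z of tray_red_center in the frame of plate between 0.144 and 0.156 m and angle between tray_red_center's own z axis and vertical below 0.07 rad and angle between the x axis of tray_red_center and the x axis of plate, either way round below 0.2 rad and linear speed of tray_red below 0.02 m/s and contact force between the fingers and tray_red below 0.05 N), for 0.2 s.
At the end, for the whole second after the job is handed in: Stacked green, blue, yellow, red from the bottom, each released, at rest, level (4 deg), at its height (6 mm), square (0.2 rad), on the plate's centre line (10 mm) and 14 mm (within 9) along it from its centre: green, yellow towards the gold-yellow strip, blue, red towards the white (all of step 1 and all of step 2 and all of step 3 and all of step 4); the robot touches nothing.
It fails at once if a coloured tray is dropped (moves faster than 0.5 m/s out of the fingers, a fall of more than about 13 mm) ((linear speed of tray_green above 0.5 m/s and contact force between the fingers and tray_green below 0.01 N) or (linear speed of tray_blue above 0.5 m/s and contact force between the fingers and tray_blue below 0.01 N) or (linear speed of tray_yellow above 0.5 m/s and contact force between the fingers and tray_yellow below 0.01 N) or (linear speed of tray_red above 0.5 m/s and contact force between the fingers and tray_red below 0.01 N)).
It fails at once if the grey tray is moved more than 20 mm (distance of tray_grey_center from where it was at the start of the episode above 0.02 m).
It fails at once if the standing objective is moved more than 20 mm (distance of objective_center from where it was at the start of the episode above 0.02 m).
It fails at once if the tweezers is moved more than 20 mm (distance of tweezers from where it was at the start of the episode above 0.02 m).
It also fails if it takes over 131 s, if anything falls off the work surface, if the arm or the gripper's body presses on something with over 40 N, if the wrist force passes 120 N, or if a joint passes its speed limit or range.

## Working session

There is one attempt and no reset: what is moved stays moved. The work goes in short steps, Python scripts to look and compute and a shell command to move; the robot and the scene stay as the last step left them, time stands still between calls to the robot, and variables do not carry over. Pictures are saved under pics/ and viewed, at most 14 in all, crops included, and the job is handed in when it is done.

```bash
ls; mkdir -p pics; cat > h.py <<'E'
import numpy as np, cv2
from plant import env
def shot(name, fn):
    c=env.camera(name); cv2.imwrite('pics/'+fn+'.png', c['frame'][:,:,::-1]); np.save('pics/'+fn+'.npy',c,allow_pickle=True); return c
def load(fn): return np.load('pics/'+fn+'.npy',allow_pickle=True).item()
def world(c,u,v,z=None):
    R,_=cv2.Rodrigues(np.array(c['rvec'],float)); t=np.array(c['tvec'],float).ravel()
    d=np.array([(u-c['cx'])/c['fx'],(v-c['cy'])/c['fy'],1.])
    o=-R.T@t; D=R.T@d
    if z is None: return o+D*c['z_map'][int(v),int(u)]
    return o+D*(z-o[2])/D[2]
E
python3 - <<'E'
from h import *
c=shot('top','t0'); shot('scene','s0')
s=env.sense(); print(s); print({k:c[k] for k in ('fx','fy','cx','cy','rvec','tvec')})
E
```

```text
pics
{'time_s': 0.1, 'qpos': array([ 6.62909852e+01,  1.58436915e+01,  8.62854845e+01, -3.40824608e-04,
        7.79631865e+01, -6.93251641e+00]), 'qd': array([-0.01367238,  0.02622177, -0.12163715, -0.10545585,  0.13419342,
        0.00418143]), 'joint_torque': array([ 2.23816678e-03, -4.17695940e+01, -2.46406353e+01, -4.49391318e-04,
        5.75285987e-03,  2.09149101e-05]), 'eef_pos': array([0.16576572, 0.55005509, 0.19664658]), 'tcp_rot': array([[-9.57438271e-01,  2.88637393e-01, -6.42857327e-04],
       [ 2.88638047e-01,  9.57437148e-01, -1.47831269e-03],
       [ 1.88799165e-04, -1.60094623e-03, -9.99998701e-01]]), 'force': array([ 0.64299512,  0.07399182, -0.72973529]), 'ft_torque': array([-0.00529123, -0.00323067, -0.03908164]), 'finger_force': 0.0, 'opening': 0.9991611034908449}
{'fx': 454.2178788077499, 'fy': 454.2178788077499, 'cx': 281.33129649457925, 'cy': 203.33513049954013, 'rvec': array([ 2.13158654, -2.12124822,  0.18846213]), 'tvec': array([0.01505798, 0.56149531, 0.79552178])}
```

View pics/t0.png

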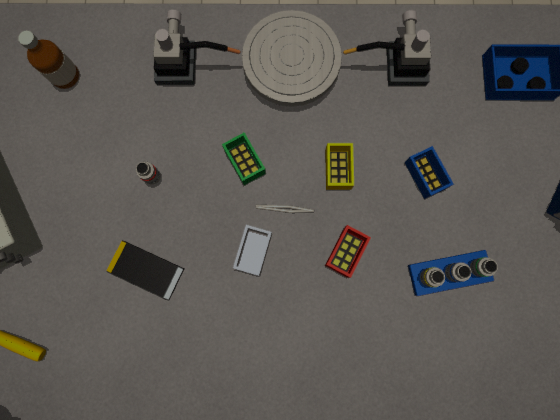

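View pics/s0.png

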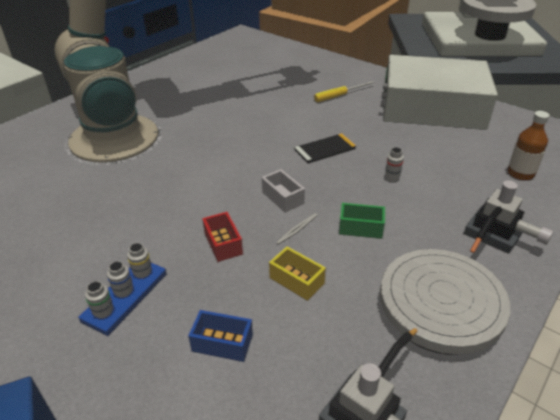

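The top view shows green (244,158), yellow (340,166), blue (429,172), red (347,251), grey (253,250), plate (146,270) with gold end upper-left (118,255) and white end (172,282), objective (147,172), tweezers (285,209) and rack (452,272). Next I'll measure the rims with depth.

```bash
cat >> h.py <<'E'
def cloud(c):
    h,w=c['z_map'].shape; v,u=np.mgrid[:h,:w]; zz=c['z_map'].astype(float)
    R,_=cv2.Rodrigues(np.array(c['rvec'],float)); t=np.array(c['tvec'],float).ravel()
    P=np.stack([(u-c['cx'])/c['fx']*zz,(v-c['cy'])/c['fy']*zz,zz],-1)-t
    return P@R
def rect(c,u,v,r,zlo,zhi):
    P=cloud(c); m=np.zeros(P.shape[:2],bool); m[max(0,v-r):v+r,max(0,u-r):u+r]=1
    m&=(P[...,2]>zlo)&(P[...,2]<zhi); q=P[m]
    (x,y),(a,b),th=cv2.minAreaRect((q[:,:2]*1000).astype(np.float32))
    if a<b: a,b,th=b,a,th+90
    return round(x,1),round(y,1),round(a,1),round(b,1),round((th+90)%180-90,1),round(np.median(q[:,2])*1000,1),len(q)
E
python3 - <<'E'
from h import *
c=load('t0')
for n,u,v in [('green',244,158),('yellow',340,166),('blue',429,172),('red',347,251),('grey',253,250)]:
    print(n,rect(c,u,v,32,.03,.05))
print('plate',rect(c,146,270,45,.006,.016))
print('gold',world(c,118,255,.01),'white',world(c,172,282,.01))
print('obj',rect(c,147,172,20,.06,.09), 'rack',rect(c,452,272,50,.01,.09),'twz',rect(c,285,209,33,.003,.02))
E
```

```text
green (655.1, 91.7, 85.4, 50.1, 29.6, np.float64(39.7), 413)
yellow (640.8, -94.7, 84.9, 50.5, 0.0, np.float64(39.5), 452)
blue (629.0, -268.3, 84.0, 51.8, 26.2, np.float64(39.4), 518)
red (475.1, -106.9, 84.5, 49.9, -28.0, np.float64(40.2), 432)
grey (476.0, 71.7, 83.9, 50.2, -15.7, np.float64(40.0), 412)
plate (439.2, 278.0, 133.8, 66.3, 66.1, np.float64(10.2), 2433)
gold [0.46673642 0.33019812 0.01      ] white [0.41631717 0.22428622 0.01      ]
obj (621.1, 271.5, 31.9, 27.7, -29.2, np.float64(74.2), 215) rack (436.6, -303.7, 150.4, 60.1, -78.8, np.float64(19.0), 2651) twz (560.5, 11.5, 129.9, 128.1, 0.7, np.float64(5.2), 583)
```

```bash
cat >> h.py <<'E'
def plan(wps, start=None):
    """wps: list of (x,y,z mm, yaw of tool y deg). prints the row and row count of each leg"""
    s=env.sense(); R=s['tcp_rot']; p=s['eef_pos']*1000; yaw=np.degrees(np.arctan2(R[1,1],R[0,1]))
    if start: p=np.array(start[:3],float); yaw=start[3]
    print('now',p.round(1),round(yaw,1),'tilt',R[:2,2].round(4),'F',s['force'].round(1),'op',round(s['opening'],3),'ff',round(s['finger_force'],1),'t',s['time_s'])
    for w in wps:
        q=np.array(w[:3],float); dy=(w[3]-yaw+180)%360-180
        for N in range(1,9):
            pp,yy=p.copy(),yaw; out=[]
            for k in range(N):
                a=np.radians(yy); Y=np.array([np.cos(a),np.sin(a),0]); Z=np.array([0,0,-1.]); X=np.cross(Y,Z)
                d=(q-p)/N; out.append([d@X/200,d@Y/200,d@Z/200,0,0,-dy/N/180]); yy+=dy/N
            if np.abs(out).max()<=.98 and abs(dy)/N<110 and np.linalg.norm(q-p)/N<350: break
        for o in out: print([round(float(x),3) for x in o],'rows',int(np.ceil(max(np.linalg.norm(o[:3])*200/62.5,abs(o[5])*180/10.7)))+1)
        p=q; yaw=w[3]
E
python3 -c "
from h import *
plan([(655,92,190,-60.4),(655,92,100,-60.4)])"
```

```text
now [165.8 550.1 196.6] 73.2 tilt [-0.0006 -0.0015] F [ 0.6  0.1 -0.7] op 0.999 ff 0.0 t 0.1
[-0.751, -0.372, 0.008, 0.0, 0.0, 0.186] rows 5
[-0.831, 0.103, 0.008, 0.0, 0.0, 0.186] rows 5
[-0.637, 0.544, 0.008, 0.0, 0.0, 0.186] rows 5
[-0.233, 0.805, 0.008, 0.0, 0.0, 0.186] rows 5
[0.0, 0.0, 0.45, 0.0, 0.0, -0.0] rows 3
```

```bash

python3 -m inch '[[-0.75,-0.372,0.008,0,0,0.186],[-0.75,-0.372,0.008,0,0,0.186],[-0.75,-0.372,0.008,0,0,0.186],[-0.75,-0.372,0.008,0,0,0.186],[-0.75,-0.372,0.008,0,0,0.186]]' 0
python3 -m inch '[[-0.83,0.103,0.008,0,0,0.186],[-0.83,0.103,0.008,0,0,0.186],[-0.83,0.103,0.008,0,0,0.186],[-0.83,0.103,0.008,0,0,0.186],[-0.83,0.103,0.008,0,0,0.186]]'
python3 -c "
from h import *
plan([(655,92,190,-60.4),(655,92,110,-60.4)])"
```

```text
time_s: 0.72
eef_pos: [0.2878, 0.4362, 0.1956]
tcp_rot: [[-0.64, 0.769, -0.001], [0.769, 0.64, 0.0], [0.001, -0.001, -1.0]]
force: [-0.9, -0.2, 0.6]
opening: 1.003
finger_force: 0.0
time_s: 1.35
eef_pos: [0.4091, 0.3227, 0.194]
tcp_rot: [[-0.112, 0.994, -0.001], [0.994, 0.112, 0.001], [0.001, -0.001, -1.0]]
force: [-0.7, 0.7, -0.2]
opening: 1.002
finger_force: 0.0
now [409.1 322.7 194. ] 6.4 tilt [-0.0011  0.0007] F [-0.7  0.7 -0.2] op 1.002 ff 0.0 t 1.35
[-0.642, 0.546, 0.01, 0.0, 0.0, 0.186] rows 5
[-0.235, 0.809, 0.01, 0.0, 0.0, 0.186] rows 5
[0.0, 0.0, 0.4, 0.0, 0.0, -0.0] rows 3
```

```bash

python3 -m inch '[[-0.642,0.546,0.01,0,0,0.186],[-0.642,0.546,0.01,0,0,0.186],[-0.642,0.546,0.01,0,0,0.186],[-0.642,0.546,0.01,0,0,0.186],[-0.642,0.546,0.01,0,0,0.186]]' >/dev/null
python3 -m inch '[[-0.235,0.809,0.01,0,0,0.186],[-0.235,0.809,0.01,0,0,0.186],[-0.235,0.809,0.01,0,0,0.186],[-0.235,0.809,0.01,0,0,0.186],[-0.235,0.809,0.01,0,0,0.186],[-0.235,0.809,0.01,0,0,0.186]]' >/dev/null
python3 -m inch '[[0,0,0.4,0,0,0],[0,0,0.4,0,0,0],[0,0,0.4,0,0,0],[0,0,0.4,0,0,0]]' >/dev/null
python3 -c "
from h import *
shot('wrist','w1')
plan([(655,92,8,-60.4)])"
```

```text
now [656.7  90.3 112.6] -60.7 tilt [0.0043 0.0002] F [-1.   0.  -0.1] op 1.002 ff 0.0 t 3.275
[-0.003, -0.012, 0.523, 0.0, 0.0, -0.002] rows 3
```

View pics/w1.png

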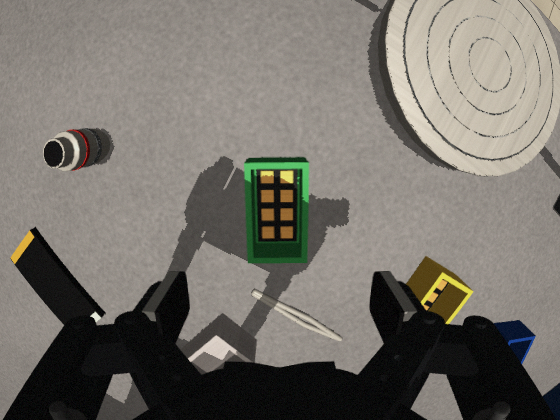

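The wrist view shows the green tray square and centred (col 277) between the fingers (mid col 279). Descending to grip.

```bash

python3 -m inch '[[0,-0.01,0.26,0,0,0],[0,-0.01,0.42,0,0,0],[0,-0.01,0.52,0,0,0],[0,-0.01,0.52,0,0,0],[0,-0.01,0.52,0,0,0],[0,-0.01,0.52,0,0,0]]' 
python3 -m inch '[[0,0,0,0,0,0],[0,0,0,0,0,0],[0,0,0,0,0,0],[0,0,0,0,0,0],[0,0,0,0,0,0],[0,0,0,0,0,0]]' 1
python3 -m inch '[[0,0,-0.15,0,0,0],[0,0,-0.35,0,0,0],[0,0,-0.65,0,0,0],[0,0,-0.95,0,0,0],[0,0,-0.95,0,0,0],[0,0,-0.95,0,0,0]]'
python3 -c "
from h import *
plan([(444.9,290.8,120,-23.9),(444.9,290.8,23,-23.9)])"
```

```text
time_s: 4.03
eef_pos: [0.6555, 0.0919, 0.008]
tcp_rot: [[0.872, 0.489, 0.003], [0.489, -0.872, 0.0], [0.003, 0.001, -1.0]]
force: [0.4, 0.3, 0.9]
opening: 0.996
finger_force: 0.0
time_s: 4.78
eef_pos: [0.654, 0.0918, 0.0062]
tcp_rot: [[0.872, 0.489, -0.0], [0.489, -0.872, 0.0], [-0.0, -0.0, -1.0]]
force: [-0.4, -0.5, 0.2]
opening: 0.0
finger_force: 0.0
time_s: 5.52
eef_pos: [0.6536, 0.0918, 0.1959]
tcp_rot: [[0.872, 0.489, -0.0], [0.489, -0.872, 0.0], [-0.0, -0.0, -1.0]]
force: [-0.2, 0.2, -0.7]
opening: -0.001
finger_force: 0.0
now [653.6  91.8 195.9] -60.7 tilt [-0.0004  0.0001] F [-0.2  0.2 -0.7] op -0.001 ff 0.0 t 5.525
[-0.212, -0.689, 0.19, 0.0, 0.0, -0.102] rows 4
[0.017, -0.721, 0.19, 0.0, 0.0, -0.102] rows 4
[0.0, 0.0, 0.485, 0.0, 0.0, -0.0] rows 3
```

The fingers shut fully with no force, so the grip missed. I'll take a look.

```bash
python3 -c "
from h import *
c=shot('scene','s2'); cv2.imwrite('pics/s2c.png',cv2.resize(c['frame'][80:330,180:480,::-1],None,fx=2.5,fy=2.3))
c=shot('wrist','w2'); print({k:c[k] for k in ('fx','fy','cx','cy','rvec','tvec')}); cv2.imwrite('pics/w2.png',c['frame'][:,:,::-1])
R=cv2.Rodrigues(c['rvec'])[0]; print('campos',-R.T@c['tvec'],'axis',R[2])
"
```

```text
{'fx': 325.19226210127806, 'fy': 325.19226210127806, 'cx': 279.10652743942535, 'cy': 217.67111492405644, 'rvec': array([-2.48633795,  1.45406362,  0.21742785]), 'tvec': array([-0.23910233,  0.55094779,  0.55497604])}
campos [0.71738268 0.12842496 0.37091902] axis [-0.25357087 -0.14095557 -0.95699182]
```

View pics/s2c.png

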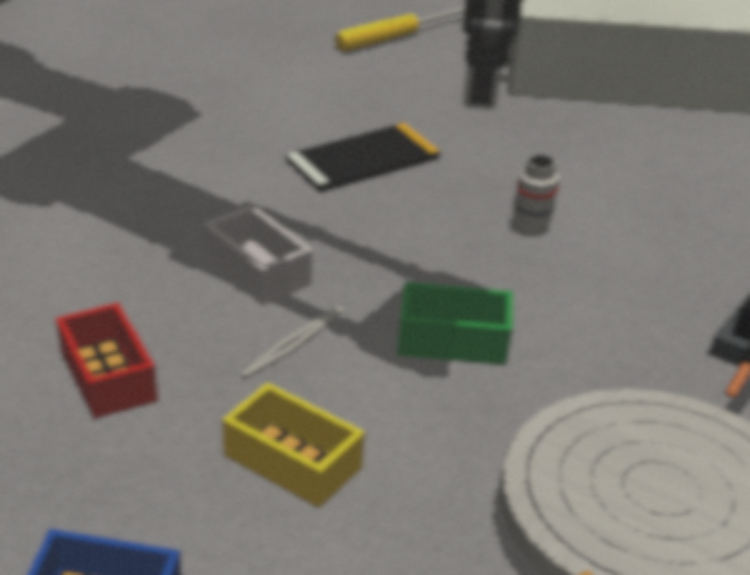

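View pics/w2.png

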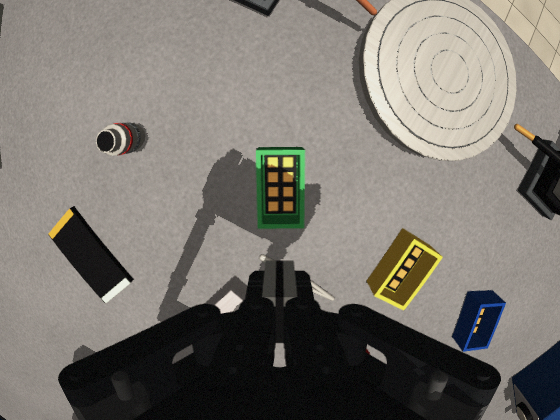

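The tray has not moved. In the wrist view the tray is at (281,188) and the shut tips at about (280,262); in the scene crop the tips show at about (482,105). I'll project the TCP and tray into each camera to see which one disagrees.

```bash
cat >> h.py <<'E'
def proj(c,P,fish=False):
    R=cv2.Rodrigues(np.array(c['rvec'],float))[0]; p=R@np.array(P,float)+np.array(c['tvec'],float).ravel()
    if fish:
        r=np.hypot(p[0],p[1]); th=np.arctan2(r,p[2]); k=th/max(r,1e-9)
        return (c['fx']*k*p[0]+c['cx'],c['fy']*k*p[1]+c['cy'])
    return (c['fx']*p[0]/p[2]+c['cx'],c['fy']*p[1]/p[2]+c['cy'])
E
python3 - <<'E'
from h import *
s=load('s2'); w=load('w2'); t=load('t0')
tcp=env.sense()['eef_pos']; u=proj(s,tcp); print('scene tcp',u,'crop',((u[0]-180)*2.5,(u[1]-80)*2.3))
print('wrist tcp',proj(w,tcp,True),'tray top',proj(w,(.655,.0917,.04),True))
u=proj(s,(.655,.0917,.04));print('scene tray',((u[0]-180)*2.5,(u[1]-80)*2.3))
for n,c in (('t',t),('s',s)):
    R=cv2.Rodrigues(np.array(c['rvec'],float))[0]; print(n,'cam',-R.T@c['tvec'],'axis',R[2])
P=cloud(s); v,u=int(80+225/2.3+ 85/2.3),int(180+455/2.5); print(P[v,u], P[int(80+100/2.3),int(180+482/2.5)])
print(rect(s,int(180+455/2.5),int(80+320/2.3),30,.033,.045))
E
```

```text
scene tcp (np.float64(368.5919766639212), np.float64(142.319115792408)) crop (np.float64(471.47994165980293), np.float64(143.33396632253843))
wrist tcp (np.float64(280.1337575326106), np.float64(251.28808887927596)) tray top (np.float64(280.95691139746293), np.float64(191.97442479122472))
scene tray (np.float64(453.47553022384517), np.float64(302.57265343301304))
t cam [0.41054577 0.01530518 0.88293632] axis [ 0.17833056  0.00293437 -0.98396626]
s cam [ 0.99937714 -0.57112657  0.65859463] axis [-0.48189602  0.60509235 -0.63375032]
[0.6479307  0.10908593 0.01851786] [0.66153216 0.07896116 0.24095761]
(658.2, 91.9, 84.1, 53.5, 29.5, np.float64(38.2), 439)
```

```bash
python3 - <<'E'
from h import *
s=load('s2'); P=cloud(s)
m=(np.abs(P[...,0]-.655)<.06)&(np.abs(P[...,1]-.09)<.06)&(P[...,2]>.1)
vs,us=np.nonzero(m); o=np.argsort(-vs)[:25]
for i in o[::3]: print(us[i],vs[i],P[vs[i],us[i]].round(4))
w=load('w2'); z=w['z_map'].astype(float); R=cv2.Rodrigues(w['rvec'])[0]
for u,v in [(280,264),(280,268),(280,275),(270,266),(290,266),(281,190)]:
    x,y=(u-w['cx'])/w['fx'],(v-w['cy'])/w['fy']; th=np.hypot(x,y); d=np.array([x/th*np.tan(th),y/th*np.tan(th),1])*z[v,u]
    print('w',u,v,(R.T@(d-w['tvec'])).round(4))
cv2.imwrite('pics/w2c.png',cv2.resize(w['frame'][230:330,220:340,::-1],None,fx=6,fy=6))
E
```

```text
376 127 [0.6647 0.0886 0.2301]
377 126 [0.6654 0.0905 0.2314]
367 126 [0.6521 0.0808 0.2311]
368 126 [0.6527 0.083  0.2303]
369 126 [0.655  0.0823 0.2314]
372 125 [0.6573 0.0879 0.2316]
367 125 [0.6516 0.0813 0.2325]
375 125 [0.6648 0.084  0.2361]
376 125 [0.6664 0.0844 0.2365]
w 280 264 [0.6626 0.0974 0.2362]
w 280 268 [0.6631 0.0977 0.2415]
w 280 275 [0.6627 0.0974 0.2474]
w 270 266 [0.6609 0.1016 0.2394]
w 290 266 [0.6651 0.0937 0.2391]
w 281 190 [0.6509 0.0892 0.0074]
```

View pics/w2c.png

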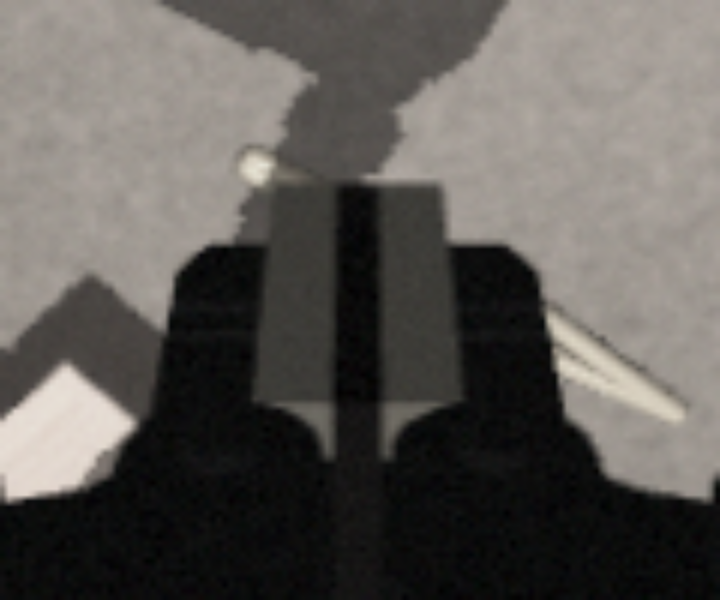

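The pictures put the shut fingertips at z≈0.231 when the reported TCP z is 0.196, while xy agrees. So the tips really stand about 35 mm higher than reported, and the grip closed just above the rim. I'll reopen, descend part way and check this offset from close up.

```bash

python3 -m inch '[[0,0,0.3,0,0,0],[0,0,0.6,0,0,0],[0,0,0.77,0,0,0],[0,0,0.77,0,0,0],[0,0,0.77,0,0,0],[0,0,0.77,0,0,0]]' 0
python3 - <<'E'
from h import *
s=shot('scene','s3'); P=cloud(s)
m=(np.abs(P[...,0]-.655)<.09)&(np.abs(P[...,1]-.09)<.09)&(P[...,2]>.045)&(P[...,2]<.3)
vs,us=np.nonzero(m)
for lo in range(45,200,10):
    k=(P[vs,us,2]*1000>=lo)&(P[vs,us,2]*1000<lo+10)
    q=P[vs[k],us[k],:2]*1000; a=np.radians(-60.5); e=(q-[655,92])@[np.cos(a),np.sin(a)]
    print(lo,k.sum(),(e.min().round(),e.max().round()) if k.sum() else '')
cv2.imwrite('pics/s3c.png',cv2.resize(s['frame'][70:270,260:460,::-1],None,fx=3,fy=3))
plan([(655,92,-23,-60.4)])
E
```

```text
time_s: 6.38
eef_pos: [0.6557, 0.0919, 0.0442]
tcp_rot: [[0.872, 0.489, 0.004], [0.489, -0.872, 0.0], [0.003, 0.002, -1.0]]
force: [0.1, -0.2, -0.3]
opening: 1.003
finger_force: 0.0
45 0 
55 0 
65 0 
75 0 
85 15 (np.float64(49.0), np.float64(52.0))
95 47 (np.float64(-42.0), np.float64(60.0))
105 57 (np.float64(-43.0), np.float64(59.0))
115 44 (np.float64(49.0), np.float64(60.0))
125 1 (np.float64(52.0), np.float64(52.0))
135 72 (np.float64(49.0), np.float64(77.0))
145 87 (np.float64(38.0), np.float64(76.0))
155 83 (np.float64(30.0), np.float64(75.0))
165 142 (np.float64(-14.0), np.float64(74.0))
175 183 (np.float64(-9.0), np.float64(73.0))
185 210 (np.float64(12.0), np.float64(71.0))
195 90 (np.float64(31.0), np.float64(68.0))
now [655.5  91.8  44.2] -60.7 tilt [0.0036 0.0002] F [-0.1  0.2  0.5] op 0.997 ff 0.0 t 6.425
[-0.002, -0.002, 0.336, 0.0, 0.0, -0.002] rows 3
```

View pics/s3c.png

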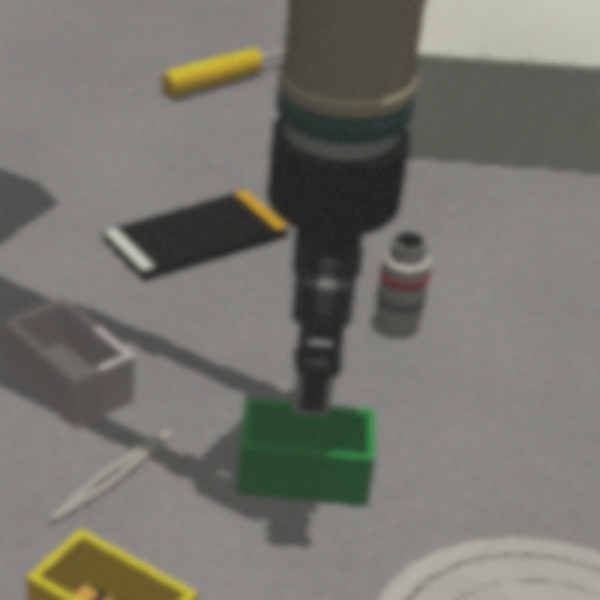

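The open tips are at z≈88 with the TCP reading 44 (57 expected), which confirms an offset of about 33 mm. The tips straddle the tray. I'll descend to a reading of -24, which is truly about +9.

```bash

python3 -m inch '[[0,0,0.1,0,0,0],[0,0,0.2,0,0,0],[0,0,0.25,0,0,0],[0,0,0.3,0,0,0],[0,0,0.34,0,0,0],[0,0,0.34,0,0,0],[0,0,0.34,0,0,0]]' 0
python3 -m inch '[[0,0,0,0,0,0],[0,0,0,0,0,0],[0,0,0,0,0,0],[0,0,0,0,0,0],[0,0,0,0,0,0],[0,0,0,0,0,0]]' 1
```

```text
time_s: 7.3
eef_pos: [0.6544, 0.0918, -0.0254]
tcp_rot: [[0.872, 0.489, 0.001], [0.489, -0.872, 0.0], [0.001, 0.0, -1.0]]
force: [-0.1, -0.2, 0.1]
opening: 1.001
finger_force: 0.0
time_s: 8.05
eef_pos: [0.6546, 0.0918, -0.0252]
tcp_rot: [[0.872, 0.489, 0.001], [0.489, -0.872, 0.0], [0.001, 0.001, -1.0]]
force: [0.4, 0.2, 5.1]
opening: 0.578
finger_force: 64.3
```

Gripped: opening 0.578 (49 mm), 64 N. Lift and carry to the plate.

```bash

python3 -m inch '[[0,0,-0.05,0,0,0],[0,0,-0.15,0,0,0],[0,0,-0.35,0,0,0],[0,0,-0.6,0,0,0],[0,0,-0.65,0,0,0],[0,0,-0.65,0,0,0]]' 
python3 -c "
from h import *
plan([(444.9,290.8,90,-23.9),(444.9,290.8,0,-23.9)])"
```

```text
time_s: 8.8
eef_pos: [0.6536, 0.0918, 0.1041]
tcp_rot: [[0.872, 0.489, -0.0], [0.489, -0.872, 0.0], [-0.0, -0.0, -1.0]]
force: [-1.1, -0.3, -2.3]
opening: 0.576
finger_force: 63.8
now [653.6  91.8 104.1] -60.7 tilt [-0.0003  0.0001] F [-1.1 -0.3 -2.3] op 0.576 ff 63.8 t 8.8
[-0.212, -0.689, 0.035, 0.0, 0.0, -0.102] rows 4
[0.017, -0.721, 0.035, 0.0, 0.0, -0.102] rows 4
[0.0, 0.0, 0.45, 0.0, 0.0, -0.0] rows 3
```

```bash

python3 -m inch '[[-0.05,-0.17,0.01,0,0,-0.025],[-0.106,-0.345,0.02,0,0,-0.05],[-0.16,-0.52,0.03,0,0,-0.075],[-0.212,-0.689,0.035,0,0,-0.102],[-0.212,-0.689,0.035,0,0,-0.102]]' >/dev/null
python3 -m inch '[[0.004,-0.2,0.01,0,0,-0.025],[0.008,-0.4,0.02,0,0,-0.05],[0.012,-0.6,0.03,0,0,-0.075],[0.017,-0.721,0.035,0,0,-0.102],[0.017,-0.721,0.035,0,0,-0.102],[0.017,-0.721,0.035,0,0,-0.102]]' 
python3 -c "
from h import *
plan([(444.9,290.8,5,-23.9),(444.9,290.8,-14,-23.9)])"
```

```text
time_s: 10.18
eef_pos: [0.4459, 0.2901, 0.0894]
tcp_rot: [[0.407, 0.913, -0.0], [0.913, -0.407, -0.001], [-0.001, 0.0, -1.0]]
force: [0.0, -0.1, -2.0]
opening: 0.576
finger_force: 63.6
now [445.9 290.1  89.4] -24.0 tilt [-0.0005 -0.0011] F [ 0.  -0.1 -2. ] op 0.576 ff 63.6 t 10.175
[0.001, -0.006, 0.422, 0.0, 0.0, -0.001] rows 3
[0.0, 0.0, 0.095, 0.0, 0.0, -0.0] rows 2
```

```bash

python3 -m inch '[[0,-0.005,0.15,0,0,0],[0,-0.005,0.3,0,0,0],[0,-0.005,0.4,0,0,0],[0,-0.005,0.44,0,0,0],[0,-0.005,0.44,0,0,0],[0,-0.005,0.44,0,0,0]]' 
python3 -c "
from h import *
shot('scene','s4');shot('top','t4')
plan([(444.9,290.8,-15,-23.9)])"
```

```text
time_s: 10.92
eef_pos: [0.4455, 0.2914, 0.003]
tcp_rot: [[0.407, 0.913, 0.002], [0.913, -0.407, 0.001], [0.001, 0.001, -1.0]]
force: [-0.9, 0.5, -1.9]
opening: 0.577
finger_force: 63.8
now [445.3 291.5   3.1] -24.0 tilt [0.0018 0.0009] F [-0.5 -0.  -2.2] op 0.572 ff 63.8 t 11.025
[-0.004, -0.0, 0.091, 0.0, 0.0, -0.0] rows 2
```

```bash

python3 -m inch '[[0,0,0.03,0,0,0],[0,0,0.06,0,0,0],[0,0,0.07,0,0,0],[0,0,0.08,0,0,0],[0,0,0.085,0,0,0],[0,0,0.09,0,0,0],[0,0,0.09,0,0,0],[0,0,0.09,0,0,0]]'
```

```text
time_s: 12.02
eef_pos: [0.4445, 0.2913, -0.0152]
tcp_rot: [[0.406, 0.914, 0.0], [0.914, -0.406, 0.0], [0.0, 0.0, -1.0]]
force: [-1.9, -1.0, 5.2]
opening: 0.577
finger_force: 64.4
```

Contact felt (force from -2 to +5 N). Release, rise and check from above.

```bash

python3 -m inch '[[0,0,0,0,0,0],[0,0,0,0,0,0],[0,0,0,0,0,0],[0,0,0,0,0,0],[0,0,0,0,0,0]]' 0
python3 -m inch '[[0,0,-0.1,0,0,0],[0,0,-0.3,0,0,0],[0,0,-0.6,0,0,0],[0,0,-0.85,0,0,0],[0,0,-0.85,0,0,0],[0,0,-0.85,0,0,0]]'
python3 - <<'E'
from h import *
c=shot('wrist','w5'); s=shot('scene','s5')
u,v=proj(s,(.445,.291,.05)); print(u,v,rect(s,int(u),int(v),30,.043,.057))
P=cloud(s); print(P[int(v),int(u)])
plan([(629,-268,140,-63.8),(629,-268,20,-63.8)])
E
```

```text
time_s: 12.65
eef_pos: [0.4445, 0.2913, -0.0159]
tcp_rot: [[0.406, 0.914, 0.0], [0.914, -0.406, 0.0], [0.0, 0.0, -1.0]]
force: [-0.2, 0.2, -0.9]
opening: 1.003
finger_force: 0.0
time_s: 13.4
eef_pos: [0.4438, 0.291, 0.1537]
tcp_rot: [[0.406, 0.914, -0.001], [0.914, -0.406, -0.0], [-0.001, -0.001, -1.0]]
force: [0.9, -0.2, 0.6]
opening: 1.001
finger_force: 0.0
330.1191406699931 129.2490327289327 (447.1, 292.0, 86.6, 54.9, 66.6, np.float64(47.7), 294)
[0.43204245 0.31056057 0.03673721]
now [443.2 290.6 152.5] -24.0 tilt [-0.0033 -0.0015] F [-0.4 -0.8  0.4] op 1.0 ff 0.0 t 13.5
[-0.725, 0.661, 0.021, 0.0, 0.0, 0.074] rows 5
[-0.554, 0.81, 0.021, 0.0, 0.0, 0.074] rows 5
[-0.353, 0.916, 0.021, 0.0, 0.0, 0.074] rows 5
[0.0, 0.0, 0.6, 0.0, 0.0, -0.0] rows 3
```

View pics/w5.png

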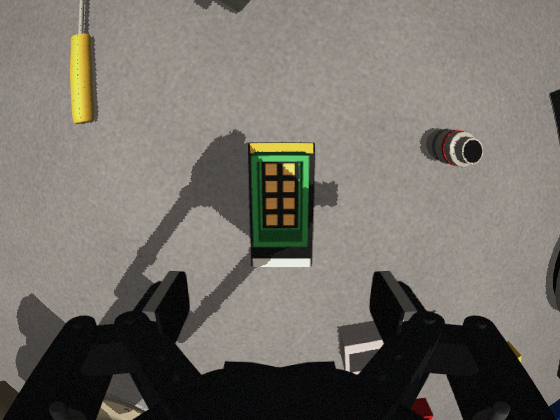

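The wrist view shows green at (283,200) on the plate, its end at the gold strip's inner edge (row ~154) and square. Now blue.

```bash

python3 -m inch '[[-0.725,0.661,0.02,0,0,0.074],[-0.725,0.661,0.02,0,0,0.074],[-0.725,0.661,0.02,0,0,0.074],[-0.725,0.661,0.02,0,0,0.074],[-0.725,0.661,0.02,0,0,0.074]]' >/dev/null
python3 -m inch '[[-0.554,0.81,0.02,0,0,0.074],[-0.554,0.81,0.02,0,0,0.074],[-0.554,0.81,0.02,0,0,0.074],[-0.554,0.81,0.02,0,0,0.074],[-0.554,0.81,0.02,0,0,0.074]]' >/dev/null
python3 -m inch '[[-0.353,0.916,0.02,0,0,0.074],[-0.353,0.916,0.02,0,0,0.074],[-0.353,0.916,0.02,0,0,0.074],[-0.353,0.916,0.02,0,0,0.074],[-0.353,0.916,0.02,0,0,0.074],[-0.353,0.916,0.02,0,0,0.074]]' >/dev/null
python3 -c "
from h import *
shot('wrist','w6')
plan([(629,-268.3,40,-63.8),(629,-268.3,-25,-63.8)])"
```

```text
now [ 629.4 -264.9  142.5] -63.8 tilt [-0.0003  0.0011] F [-0.4  0.3  0.1] op 0.997 ff 0.0 t 15.55
[-0.01, 0.014, 0.513, 0.0, 0.0, 0.0] rows 3
[0.0, 0.0, 0.325, 0.0, 0.0, -0.0] rows 3
```

View pics/w6.png

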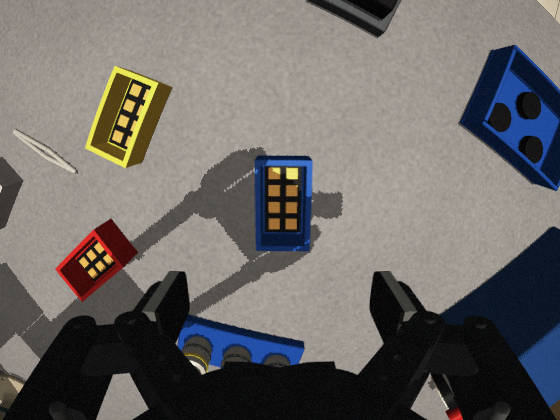

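The blue tray sits at (284,203), centred between the fingers and square. Descend and grip.

```bash

python3 -m inch '[[-0.008,0.012,0.25,0,0,0],[-0.008,0.012,0.5,0,0,0],[-0.008,0.012,0.65,0,0,0],[-0.008,0.012,0.75,0,0,0],[-0.008,0.012,0.82,0,0,0],[-0.008,0.012,0.835,0,0,0],[-0.008,0.012,0.835,0,0,0],[-0.008,0.012,0.835,0,0,0]]' 
python3 -m inch '[[0,0,0,0,0,0],[0,0,0,0,0,0],[0,0,0,0,0,0],[0,0,0,0,0,0],[0,0,0,0,0,0]]' 1
python3 -m inch '[[0,0,-0.05,0,0,0],[0,0,-0.15,0,0,0],[0,0,-0.35,0,0,0],[0,0,-0.6,0,0,0],[0,0,-0.75,0,0,0],[0,0,-0.75,0,0,0]]'
python3 -c "
from h import *
plan([(433.5,265.2,120,-23.9),(433.5,265.2,45,-23.9)])"
```

```text
time_s: 16.55
eef_pos: [0.6301, -0.2708, -0.0237]
tcp_rot: [[0.898, 0.439, 0.002], [0.439, -0.898, -0.001], [0.001, 0.002, -1.0]]
force: [-1.1, 0.2, -0.1]
opening: 0.998
finger_force: 0.0
time_s: 17.18
eef_pos: [0.6297, -0.2707, -0.0242]
tcp_rot: [[0.898, 0.439, 0.001], [0.439, -0.898, -0.0], [0.001, 0.001, -1.0]]
force: [-0.1, 0.1, 5.7]
opening: 0.576
finger_force: 64.6
time_s: 17.92
eef_pos: [0.6308, -0.2713, 0.1279]
tcp_rot: [[0.898, 0.439, 0.005], [0.439, -0.898, -0.003], [0.003, 0.005, -1.0]]
force: [0.2, -0.1, -2.7]
opening: 0.573
finger_force: 64.0
now [ 630.8 -271.3  127.9] -63.9 tilt [ 0.0049 -0.0027] F [ 0.2 -0.1 -2.7] op 0.573 ff 64.0 t 17.925
[0.098, -0.948, 0.013, 0.0, 0.0, -0.074] rows 5
[0.314, -0.9, 0.013, 0.0, 0.0, -0.074] rows 5
[0.513, -0.803, 0.013, 0.0, 0.0, -0.074] rows 5
[0.0, 0.0, 0.375, 0.0, 0.0, -0.0] rows 3
```

```bash

python3 -m inch '[[0.024,-0.237,0.003,0,0,-0.018],[0.049,-0.474,0.006,0,0,-0.037],[0.073,-0.711,0.009,0,0,-0.055],[0.098,-0.948,0.012,0,0,-0.074],[0.098,-0.948,0.012,0,0,-0.074]]' >/dev/null
python3 -m inch '[[0.078,-0.225,0.003,0,0,-0.018],[0.157,-0.45,0.006,0,0,-0.037],[0.235,-0.675,0.009,0,0,-0.055],[0.314,-0.9,0.012,0,0,-0.074],[0.314,-0.9,0.012,0,0,-0.074]]' >/dev/null
python3 -m inch '[[0.128,-0.2,0.003,0,0,-0.018],[0.256,-0.4,0.006,0,0,-0.037],[0.384,-0.6,0.009,0,0,-0.055],[0.513,-0.803,0.012,0,0,-0.074],[0.513,-0.803,0.012,0,0,-0.074],[0.513,-0.803,0.012,0,0,-0.074]]'
python3 -c "
from h import *
plan([(433.5,265.2,42,-23.9),(433.5,265.2,26,-23.9)])"
```

```text
time_s: 19.92
eef_pos: [0.4329, 0.2651, 0.1171]
tcp_rot: [[0.407, 0.913, -0.001], [0.913, -0.407, -0.002], [-0.002, 0.0, -1.0]]
force: [0.6, -0.2, -2.3]
opening: 0.574
finger_force: 63.9
now [432.9 265.1 117.1] -24.0 tilt [-0.0006 -0.0016] F [ 0.6 -0.2 -2.3] op 0.574 ff 63.9 t 19.925
[0.001, 0.002, 0.376, 0.0, 0.0, -0.001] rows 3
[0.0, 0.0, 0.08, 0.0, 0.0, -0.0] rows 2
```

```bash

python3 -m inch '[[0,0,0.15,0,0,0],[0,0,0.3,0,0,0],[0,0,0.36,0,0,0],[0,0,0.38,0,0,0],[0,0,0.38,0,0,0]]' 
python3 -c "
from h import *
plan([(433.5,265.2,26,-23.9)])"
```

```text
time_s: 20.55
eef_pos: [0.4333, 0.2661, 0.0425]
tcp_rot: [[0.407, 0.913, 0.001], [0.913, -0.407, 0.0], [0.001, 0.001, -1.0]]
force: [0.8, 0.6, -1.6]
opening: 0.576
finger_force: 63.9
now [433.3 266.1  42.5] -24.0 tilt [0.0011 0.0004] F [ 0.8  0.6 -1.6] op 0.576 ff 63.9 t 20.55
[-0.004, 0.003, 0.082, 0.0, 0.0, -0.001] rows 2
```

```bash

python3 -m inch '[[-0.003,0,0.03,0,0,0],[-0.003,0,0.05,0,0,0],[-0.003,0,0.065,0,0,0],[-0.003,0,0.075,0,0,0],[-0.003,0,0.08,0,0,0],[-0.003,0,0.08,0,0,0],[-0.003,0,0.08,0,0,0]]'
```

```text
time_s: 21.42
eef_pos: [0.4322, 0.2658, 0.0261]
tcp_rot: [[0.406, 0.914, 0.0], [0.914, -0.406, 0.0], [0.0, 0.0, -1.0]]
force: [0.0, -0.4, -1.7]
opening: 0.572
finger_force: 63.9
```

```bash

python3 -m inch '[[0,0,0.004,0,0,0],[0,0,0.007,0,0,0],[0,0,0.007,0,0,0]]'

```

```text
time_s: 21.8
eef_pos: [0.4323, 0.2658, 0.0258]
tcp_rot: [[0.406, 0.914, 0.001], [0.914, -0.406, 0.0], [0.001, 0.001, -1.0]]
force: [-2.0, -1.1, 7.6]
opening: 0.572
finger_force: 65.1
```

Contact. Release and rise.

```bash

python3 -m inch '[[0,0,0,0,0,0],[0,0,0,0,0,0],[0,0,0,0,0,0],[0,0,0,0,0,0],[0,0,0,0,0,0]]' 0
python3 -m inch '[[0,0,-0.1,0,0,0],[0,0,-0.3,0,0,0],[0,0,-0.6,0,0,0],[0,0,-0.7,0,0,0],[0,0,-0.7,0,0,0]]' >/dev/null
python3 - <<'E'
from h import *
c=shot('wrist','w7'); s=shot('scene','s7')
for n,x,y,z in (('blue',.4335,.265,.09),('yellow',.6408,-.0947,.04)):
    u,v=proj(s,(x,y,z)); print(n,rect(s,int(u),int(v),32,z-.007,z+.007))
plan([(640.8,-94.7,140,-90),(640.8,-94.7,-25,-90)])
E
```

```text
time_s: 22.42
eef_pos: [0.4321, 0.2658, 0.0245]
tcp_rot: [[0.406, 0.914, -0.0], [0.914, -0.406, 0.0], [0.0, -0.0, -1.0]]
force: [0.7, -1.2, -0.4]
opening: 1.0
finger_force: 0.0
blue (433.8, 266.6, 86.0, 57.8, 64.2, np.float64(87.6), 301)
yellow (643.5, -94.3, 85.7, 53.8, -0.6, np.float64(38.5), 588)
now [431.3 265.4 163.6] -24.0 tilt [-0.0016 -0.0006] F [-0.5  0.7  0.1] op 0.999 ff 0.0 t 23.15
[-0.407, 0.563, 0.039, 0.0, 0.0, 0.122] rows 4
[-0.166, 0.674, 0.039, 0.0, 0.0, 0.122] rows 4
[0.099, 0.687, 0.039, 0.0, 0.0, 0.122] rows 4
[0.0, 0.0, 0.825, 0.0, 0.0, 0.0] rows 4
```

View pics/w7.png

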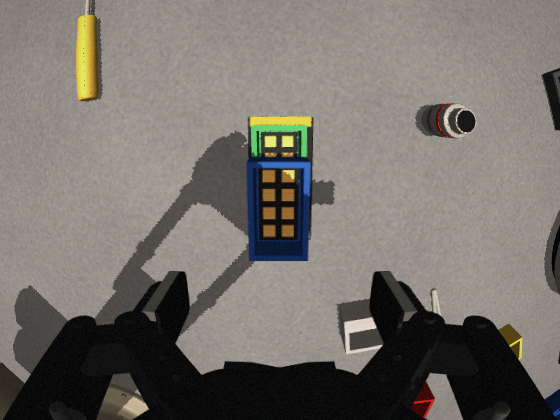

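Blue (279,210) is level on green, stepped towards white, with green's end pocket open. Now yellow.

```bash

python3 -m inch '[[-0.407,0.563,0.03,0,0,0.122],[-0.407,0.563,0.03,0,0,0.122],[-0.407,0.563,0.03,0,0,0.122],[-0.407,0.563,0.03,0,0,0.122]]' >/dev/null
python3 -m inch '[[-0.166,0.674,0.04,0,0,0.122],[-0.166,0.674,0.04,0,0,0.122],[-0.166,0.674,0.04,0,0,0.122],[-0.166,0.674,0.04,0,0,0.122]]' >/dev/null
python3 -m inch '[[0.099,0.687,0.04,0,0,0.122],[0.099,0.687,0.04,0,0,0.122],[0.099,0.687,0.04,0,0,0.122],[0.099,0.687,0.04,0,0,0.122],[0.099,0.687,0.04,0,0,0.122]]' >/dev/null
python3 -c "
from h import *
plan([(641.5,-94.5,-24,-90.2)])"
```

```text
now [640.7 -91.5 142.8] -89.7 tilt [-0.0011  0.0015] F [ 1.  -0.1  0.1] op 0.998 ff 0.0 t 24.775
[0.004, 0.015, 0.834, 0.0, 0.0, 0.003] rows 4
```

```bash

python3 -m inch '[[0.003,0.002,0.25,0,0,0],[0.003,0.002,0.5,0,0,0],[0.003,0.002,0.65,0,0,0],[0.003,0.002,0.75,0,0,0],[0.003,0.002,0.82,0,0,0],[0.003,0.002,0.835,0,0,0],[0.003,0.002,0.835,0,0,0],[0.003,0.002,0.835,0,0,0]]' 
python3 -m inch '[[0,0,0,0,0,0],[0,0,0,0,0,0],[0,0,0,0,0,0],[0,0,0,0,0,0],[0,0,0,0,0,0]]' 1
python3 -m inch '[[0,0,-0.05,0,0,0],[0,0,-0.15,0,0,0],[0,0,-0.35,0,0,0],[0,0,-0.6,0,0,0],[0,0,-0.85,0,0,0],[0,0,-0.85,0,0,0],[0,0,-0.85,0,0,0]]'
python3 -c "
from h import *
plan([(444.9,290.8,145,-23.9),(444.9,290.8,85,-23.9)])"
```

```text
time_s: 25.78
eef_pos: [0.6432, -0.0946, -0.0233]
tcp_rot: [[1.0, 0.003, 0.002], [0.003, -1.0, -0.0], [0.002, 0.0, -1.0]]
force: [0.3, 0.9, -0.1]
opening: 1.003
finger_force: 0.0
time_s: 26.4
eef_pos: [0.643, -0.0948, -0.0238]
tcp_rot: [[1.0, 0.002, 0.001], [0.002, -1.0, -0.0], [0.001, 0.0, -1.0]]
force: [0.3, -0.2, 5.9]
opening: 0.572
finger_force: 64.5
time_s: 27.28
eef_pos: [0.6414, -0.0942, 0.1447]
tcp_rot: [[1.0, 0.003, -0.002], [0.003, -1.0, 0.001], [-0.002, -0.001, -1.0]]
force: [-0.1, -0.4, -2.2]
opening: 0.574
finger_force: 63.9
now [641.4 -94.2 144.7] -89.9 tilt [-0.0021  0.0006] F [-0.1 -0.4 -2.2] op 0.574 ff 63.9 t 27.275
[-0.326, -0.643, -0.0, 0.0, 0.0, -0.122] rows 4
[-0.062, -0.718, -0.0, 0.0, 0.0, -0.122] rows 4
[0.212, -0.689, -0.0, 0.0, 0.0, -0.122] rows 4
[0.0, 0.0, 0.3, 0.0, 0.0, -0.0] rows 2
```

```bash

python3 -m inch '[[-0.08,-0.16,0,0,0,-0.03],[-0.163,-0.32,0,0,0,-0.061],[-0.245,-0.48,0,0,0,-0.091],[-0.326,-0.643,0,0,0,-0.122],[-0.326,-0.643,0,0,0,-0.122]]' >/dev/null
python3 -m inch '[[-0.015,-0.18,0,0,0,-0.03],[-0.031,-0.36,0,0,0,-0.061],[-0.046,-0.54,0,0,0,-0.091],[-0.062,-0.718,0,0,0,-0.122],[-0.062,-0.718,0,0,0,-0.122]]' >/dev/null
python3 -m inch '[[0.053,-0.172,0,0,0,-0.03],[0.106,-0.345,0,0,0,-0.061],[0.16,-0.515,0,0,0,-0.091],[0.212,-0.689,0,0,0,-0.122],[0.212,-0.689,0,0,0,-0.122],[0.212,-0.689,0,0,0,-0.122]]' >/dev/null
python3 -c "
from h import *
plan([(445.5,292,82,-23.9),(445.5,292,66,-23.9)])"
```

```text
now [446.7 289.6 144.8] -24.1 tilt [-0.0005 -0.0015] F [ 1.  -0.8 -0.7] op 0.577 ff 63.8 t 29.275
[0.008, -0.01, 0.314, 0.0, 0.0, -0.001] rows 3
[0.0, 0.0, 0.08, 0.0, 0.0, -0.0] rows 2
```

```bash

python3 -m inch '[[0.006,-0.008,0.15,0,0,0],[0.006,-0.008,0.26,0,0,0],[0.006,-0.008,0.32,0,0,0],[0.006,-0.008,0.35,0,0,0],[0.006,-0.008,0.365,0,0,0],[0.006,-0.008,0.365,0,0,0],[0.006,-0.008,0.365,0,0,0]]' 
python3 -c "
from h import *
plan([(445.5,292,66,-23.9)])"
```

```text
time_s: 30.15
eef_pos: [0.4455, 0.2927, 0.0732]
tcp_rot: [[0.406, 0.914, 0.001], [0.914, -0.406, 0.001], [0.001, 0.001, -1.0]]
force: [0.7, -0.3, -1.3]
opening: 0.57
finger_force: 63.8
now [445.5 292.7  73.2] -24.0 tilt [0.0012 0.0006] F [ 0.7 -0.3 -1.3] op 0.57 ff 63.8 t 30.15
[-0.003, 0.001, 0.036, 0.0, 0.0, -0.0] rows 2
```

```bash

python3 -m inch '[[0,0,0.015,0,0,0],[0,0,0.025,0,0,0],[0,0,0.03,0,0,0],[0,0,0.035,0,0,0],[0,0,0.035,0,0,0],[0,0,0.035,0,0,0]]'
```

```text
time_s: 30.9
eef_pos: [0.445, 0.2925, 0.0662]
tcp_rot: [[0.406, 0.914, 0.0], [0.914, -0.406, 0.0], [0.0, 0.0, -1.0]]
force: [-3.0, -0.7, 6.3]
opening: 0.577
finger_force: 64.5
```

Contact. Release and rise.

```bash

python3 -m inch '[[0,0,0,0,0,0],[0,0,0,0,0,0],[0,0,0,0,0,0],[0,0,0,0,0,0],[0,0,0,0,0,0]]' 0
python3 -m inch '[[0,0,-0.1,0,0,0],[0,0,-0.3,0,0,0],[0,0,-0.55,0,0,0],[0,0,-0.6,0,0,0],[0,0,-0.6,0,0,0]]' >/dev/null
python3 - <<'E'
from h import *
s=shot('scene','s8')
for n,x,y,z in (('yellow',.445,.291,.13),('red',.4751,-.1069,.04)):
    u,v=proj(s,(x,y,z)); print(n,rect(s,int(u),int(v),32,z-.007,z+.007))
cv2.imwrite('pics/s8c.png',cv2.resize(s['frame'][20:220,240:440,::-1],None,fx=3,fy=3))
plan([(475.1,-106.9,150,62),(475.1,-106.9,-24,62)])
E
```

```text
time_s: 31.52
eef_pos: [0.4451, 0.2925, 0.0656]
tcp_rot: [[0.406, 0.914, 0.0], [0.914, -0.406, 0.0], [0.0, -0.0, -1.0]]
force: [-0.1, 0.1, -0.2]
opening: 0.999
finger_force: 0.0
yellow (446.8, 290.2, 88.0, 55.0, 66.2, np.float64(127.8), 309)
red (477.8, -107.0, 90.7, 50.8, -27.9, np.float64(38.6), 418)
now [444.4 292.2 184.7] -24.0 tilt [-0.0014 -0.0006] F [-0.4 -0.3 -0.4] op 1.0 ff 0.0 t 32.2
[-0.88, 0.476, 0.087, 0.0, 0.0, -0.239] rows 6
[-0.968, -0.252, 0.087, 0.0, 0.0, -0.239] rows 6
[0.0, 0.0, 0.87, 0.0, 0.0, 0.0] rows 4
```

View pics/s8c.png

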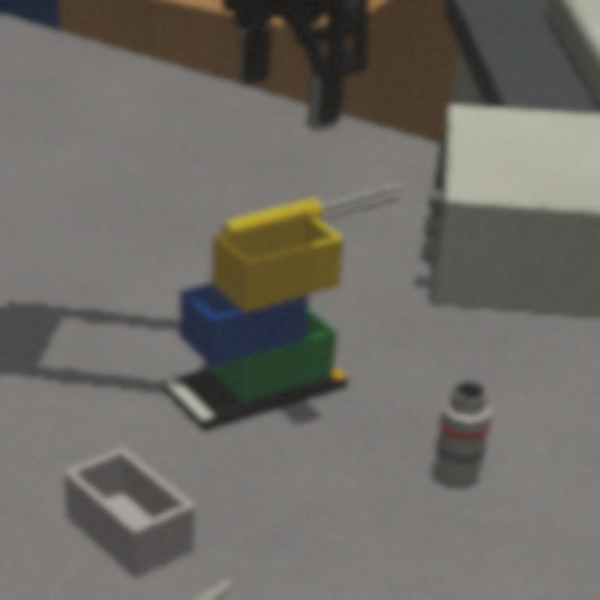

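The stack of green (270,350), blue (245,320) and yellow (280,255) stands square and stepped. Now red.

```bash

python3 -m inch '[[-0.88,0.476,0.05,0,0,-0.239],[-0.88,0.476,0.05,0,0,-0.239],[-0.88,0.476,0.05,0,0,-0.239],[-0.88,0.476,0.05,0,0,-0.239],[-0.88,0.476,0.05,0,0,-0.239],[-0.88,0.476,0.05,0,0,-0.239]]' >/dev/null
python3 -m inch '[[-0.968,-0.252,0.1,0,0,-0.239],[-0.968,-0.252,0.1,0,0,-0.239],[-0.968,-0.252,0.1,0,0,-0.239],[-0.968,-0.252,0.1,0,0,-0.239],[-0.968,-0.252,0.1,0,0,-0.239],[-0.968,-0.252,0.1,0,0,-0.239],[-0.968,-0.252,0.1,0,0,-0.239]]' >/dev/null
python3 -c "
from h import *
plan([(475.1,-106.9,-24,62)])"
```

```text
now [ 475.8 -105.6  155.1] 62.0 tilt [-0.001   0.0006] F [ 0.8 -1.1 -0.1] op 0.998 ff 0.0 t 33.825
[0.0, -0.007, 0.895, 0.0, 0.0, 0.0] rows 4
```

```bash

python3 -m inch '[[0,-0.003,0.25,0,0,0],[0,-0.003,0.5,0,0,0],[0,-0.003,0.7,0,0,0],[0,-0.003,0.8,0,0,0],[0,-0.003,0.87,0,0,0],[0,-0.003,0.895,0,0,0],[0,-0.003,0.895,0,0,0],[0,-0.003,0.895,0,0,0]]' 
python3 -m inch '[[0,0,0,0,0,0],[0,0,0,0,0,0],[0,0,0,0,0,0],[0,0,0,0,0,0],[0,0,0,0,0,0]]' 1
python3 -m inch '[[0,0,-0.05,0,0,0],[0,0,-0.15,0,0,0],[0,0,-0.35,0,0,0],[0,0,-0.6,0,0,0],[0,0,-0.85,0,0,0],[0,0,-0.98,0,0,0],[0,0,-0.98,0,0,0],[0,0,-0.98,0,0,0]]'
python3 -c "
from h import *
plan([(433.5,265.2,190,-23.9),(433.5,265.2,125,-23.9)])"
```

```text
time_s: 34.83
eef_pos: [0.4766, -0.1072, -0.0226]
tcp_rot: [[-0.883, 0.469, 0.002], [0.469, 0.883, -0.001], [-0.002, 0.0, -1.0]]
force: [0.6, -0.3, 0.5]
opening: 0.996
finger_force: 0.0
time_s: 35.45
eef_pos: [0.4763, -0.1072, -0.0228]
tcp_rot: [[-0.883, 0.469, 0.001], [0.469, 0.883, -0.0], [-0.001, 0.0, -1.0]]
force: [-0.5, -0.1, 7.5]
opening: 0.575
finger_force: 63.4
time_s: 36.45
eef_pos: [0.4746, -0.1065, 0.1713]
tcp_rot: [[-0.883, 0.469, -0.003], [0.469, 0.883, 0.001], [0.003, -0.0, -1.0]]
force: [-0.2, -0.3, -1.5]
opening: 0.58
finger_force: 62.6
now [ 474.6 -106.5  171.3] 62.1 tilt [-0.0025  0.0011] F [-0.2 -0.3 -1.5] op 0.58 ff 62.6 t 36.45
[0.526, 0.773, -0.047, 0.0, 0.0, 0.239] rows 6
[0.912, 0.207, -0.047, 0.0, 0.0, 0.239] rows 6
[0.0, 0.0, 0.325, 0.0, 0.0, -0.0] rows 3
```

```bash

python3 -m inch '[[0.09,0.13,-0.01,0,0,0.04],[0.176,0.258,-0.02,0,0,0.08],[0.263,0.387,-0.03,0,0,0.12],[0.35,0.515,-0.03,0,0,0.16],[0.438,0.645,-0.03,0,0,0.2],[0.526,0.773,-0.03,0,0,0.239],[0.526,0.773,-0.03,0,0,0.239]]' >/dev/null
python3 -m inch '[[0.152,0.035,0,0,0,0.04],[0.304,0.07,0,0,0,0.08],[0.456,0.104,0,0,0,0.12],[0.608,0.138,0,0,0,0.16],[0.76,0.172,0,0,0,0.2],[0.912,0.207,0,0,0,0.239],[0.912,0.207,0,0,0,0.239],[0.912,0.207,0,0,0,0.239]]' >/dev/null
python3 -c "
from h import *
plan([(433.5,265.2,122,-23.9),(433.5,265.2,107,-23.9)])"
```

```text
now [434.5 263.6 177.5] -23.9 tilt [-0.002  -0.0019] F [-0.  -0.4 -1.6] op 0.572 ff 62.6 t 38.325
[0.005, -0.008, 0.277, 0.0, 0.0, -0.0] rows 2
[0.0, 0.0, 0.075, 0.0, 0.0, -0.0] rows 2
```

```bash

python3 -m inch '[[0.001,-0.004,0.12,0,0,0],[0.001,-0.004,0.22,0,0,0],[0.001,-0.004,0.27,0,0,0],[0.001,-0.004,0.3,0,0,0],[0.001,-0.004,0.315,0,0,0],[0.001,-0.004,0.315,0,0,0],[0.001,-0.004,0.315,0,0,0]]' 
python3 -c "
from h import *
plan([(433.5,265.2,107,-23.9)])"
```

```text
time_s: 39.2
eef_pos: [0.4346, 0.2655, 0.1161]
tcp_rot: [[0.406, 0.914, 0.001], [0.914, -0.406, 0.0], [0.001, 0.001, -1.0]]
force: [-0.7, 0.0, -1.0]
opening: 0.573
finger_force: 62.7
now [434.6 265.5 116.1] -24.0 tilt [0.001  0.0005] F [-0.7  0.  -1. ] op 0.573 ff 62.7 t 39.2
[-0.004, -0.004, 0.046, 0.0, 0.0, -0.0] rows 2
```

```bash

python3 -m inch '[[-0.002,-0.003,0.02,0,0,0],[-0.002,-0.003,0.032,0,0,0],[-0.002,-0.003,0.038,0,0,0],[-0.002,-0.003,0.042,0,0,0],[-0.002,-0.003,0.045,0,0,0],[-0.002,-0.003,0.045,0,0,0],[-0.002,-0.003,0.045,0,0,0]]'
```

```text
time_s: 40.08
eef_pos: [0.4335, 0.2652, 0.1072]
tcp_rot: [[0.406, 0.914, 0.0], [0.914, -0.406, 0.0], [0.0, 0.0, -1.0]]
force: [-2.2, -0.9, 5.9]
opening: 0.574
finger_force: 63.4
```

Contact. Release, rise and check.

```bash

python3 -m inch '[[0,0,0,0,0,0],[0,0,0,0,0,0],[0,0,0,0,0,0],[0,0,0,0,0,0],[0,0,0,0,0,0]]' 0
python3 -m inch '[[0,0,-0.1,0,0,0],[0,0,-0.3,0,0,0],[0,0,-0.5,0,0,0],[0,0,-0.5,0,0,0],[0,0,-0.5,0,0,0]]'
python3 - <<'E'
from h import *
s=shot('scene','s9')
for n,x,y,z in (('red',.4335,.265,.17),('grey',.476,.0717,.04),('obj',.6211,.2715,.075)):
    u,v=proj(s,(x,y,z)); print(n,rect(s,int(u),int(v),30,z-.007,z+.007))
cv2.imwrite('pics/s9c.png',cv2.resize(s['frame'][20:220,240:440,::-1],None,fx=3,fy=3))
E
```

```text
time_s: 40.7
eef_pos: [0.4336, 0.2652, 0.1065]
tcp_rot: [[0.406, 0.914, -0.0], [0.914, -0.406, 0.0], [0.0, -0.0, -1.0]]
force: [-0.0, -0.3, -0.0]
opening: 1.001
finger_force: 0.0
time_s: 41.32
eef_pos: [0.433, 0.265, 0.206]
tcp_rot: [[0.406, 0.914, -0.001], [0.914, -0.406, -0.0], [-0.001, -0.001, -1.0]]
force: [0.0, 0.3, 0.4]
opening: 1.003
finger_force: 0.0
red (434.1, 264.4, 86.8, 56.9, 66.6, np.float64(167.7), 333)
grey (479.0, 71.9, 87.1, 52.1, -15.7, np.float64(38.2), 372)
obj (624.4, 272.9, 24.6, 24.3, 71.2, np.float64(74.2), 82)
```

View pics/s9c.png

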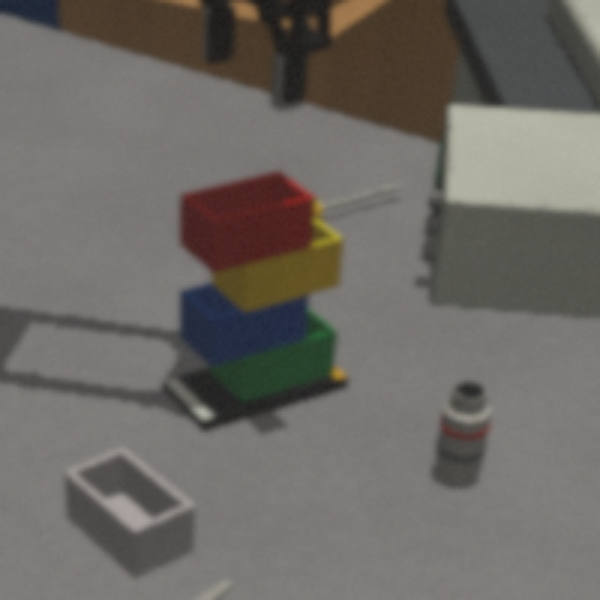

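All four trays are stacked, alternately stepped and level, with red at (248,220) on top. The gripper is clear and the bystanders have not moved.

```bash
python3 -c "
from plant import env
print(env.job_done())"
```

```text
the job is handed in; nothing more can be done
None
```

I stacked the four trays green, blue, yellow, red on the plate, alternately stepped and square in the final camera check, and handed the job in at about 41 s; no verdict was returned. The first grip on green closed on air because the fingertips sit about 33 mm higher than the reported TCP; I corrected for that and moved nothing else.

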